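Caliper a neck rest and present its dowel socket

TASK

Check the length of the walnut neck rest that lies between the caliper's jaws: slide the caliper head along until both jaws bear gently and squarely on the block's ends, then ease the head back until the jaws are a few millimetres clear of it. Pick that block up, find the end with the blind dowel socket and turn it so the socket faces straight up, and finish while still holding it like that, quite still, its cork end at least 8 cm above the bench. Leave the other neck rest and the hand tools as they lie.

Things in the scene. Friction and masses are not known exactly. Their poses are not given: they have to be found in the camera images.
- caliper: Steel 200 mm digital caliper clamped flat in a narrow plywood cradle fixed on the counter. Origin on the counter under the block's place between the jaws. Beam 16 mm wide, 4 thick, 17 mm up, along own y at x = +58 mm, y -85 to +205; free space from block to beam edge. Jaws point to -x (robot side), reaching x = -14 mm. Clamp knobs at y = -75 and +196 mm stand 33 mm high, the tallest part.
- gap_mid (a point): At the caliper's x = 0, y = 0, 17 mm above the counter: about the middle of the block between the jaws (it starts within 5 mm of here).
- caliper_head (a joint): Opening between the jaws in m: 0 shut, up to 0.15. The head slides along the caliper's +y to open, along -y to shut, with about 1.5 N of friction, and stays where it is left. A block squarely nipped reads 0.100. It starts between 0.116 and 0.136.
- head_grip (a point): Middle of the head's grey display housing: 32 mm wide across the beam (caliper x), 60 mm long along it (caliper y), 12 to 30 mm above the counter; this point is 21 mm up, 45 mm (to +y) from the moving jaw's measuring face. That jaw is 64 mm long, 14 to 20 mm up. At least 25 mm is free on both sides of it for fingers from above.
- fixed_jaw: The caliper's fixed measuring jaw, 64 mm long, 8 to 15 mm thick, 14 to 20 mm above the counter, on the caliper's -y side of the block; face looks to +y at the caliper's y = -58 mm. Origin in the plane of that face, on the counter at x = 0.
- rest_a: Walnut neck rest, 34 x 34 x 100 mm, 60 to 120 g, with an 8 mm tan cork pad over one end and a blind dowel socket, 14 mm across, 35 deep, in the bare end. Origin at its centre, own x towards the socket. Lies on its side along the beam within 4 degrees. One of two alike, sockets pointing contrary ways: one, either of them, between the jaws, the other 120 mm nearer the robot.
- rest_b: Walnut neck rest, 34 x 34 x 100 mm, 60 to 120 g, with an 8 mm tan cork pad over one end and a blind dowel socket, 14 mm across, 35 deep, in the bare end. Origin at its centre, own x towards the socket. Lies on its side along the beam within 4 degrees. One of two alike, sockets pointing contrary ways: one, either of them, between the jaws, the other 120 mm nearer the robot.
- rest_a_socket (a point): Centre of rest_a's socket mouth.
- rest_b_socket (a point): Centre of rest_b's socket mouth.
- rest_a_cork (a point): Centre of rest_a's cork face.
- rest_b_cork (a point): Centre of rest_b's cork face.
- crowning_file: Silver crowning file with a walnut handle, 225 mm long, lying in the sliding tray on the right (walls 45 mm high); leave it.
- fret_puller: Fret puller: steel end nippers with two amber horn handles, 170 mm long, in the tray; leave it.
- slot_gauge: Steel nut slotting gauge, a flat pack 115 x 20 x 10 mm, in the tray; leave it.
- fret_hammer: Small brass-headed fret hammer, 250 mm long, 27 mm high, on the counter beyond the caliper; leave it.
- leveling_beam: Aluminium fret levelling beam with a wooden grip, 200 x 28 x 32 mm, on the counter left of the caliper; leave it.

How it is judged:
By the outcome, as a careful person would: the job done as asked, in the order asked, and still so for the second after the job is handed in, while the arm keeps its last pose, push and grip.
It also fails if it takes over 58 s, if anything falls off the work surface, if the arm or the gripper's body presses on something with over 40 N, if the wrist force passes 120 N, or if a joint passes its speed limit or range.

ROBOT

A 6-joint arm with a two-finger parallel gripper is mounted at the origin on the work surface. World frame = base frame: x ahead of the robot, y to its left, z up, the work surface at z = 0. Lengths are in m, angles in rad, forces in N, time in s.
With the tool pointing down it reaches from about 0.375 to 0.75 m from the base axis. Payload 9 kg.
Tool frame: the origin (TCP) lies on the mounting face of the last link; the fingertips stand 173 mm ahead of it and the grasp point (between the pads) lies 155 mm ahead of it; z points along the fingers, y is the line along which they close (so a half turn about z gives the same grasp; the last joint's range is limited). The gripper opens to 85 mm and grips with 20 to 120 N. Pads are 22 mm wide; open, the fingers measure 114 mm over their backs; the gripper's body (76 mm by 85 mm) begins 54 mm behind the grasp point. The pads swing forward as they close: fully open they stand 13 mm farther back than shut.
Start: joints at [-0.218, 0.104, 0.097, 1.564, 0, 1.353], TCP at [0.6, 0, 0.405] pointing down, gripper open.
Joint ranges: [-2.99, 2.99], [-0.84, 1.86], [-1.1, 1.16], [-1.84, 2.11], [-1.51, 1.56], [-3.14, 3.14]. Speed limits (rad/s): [2.22, 2.22, 2.57, 3.14, 3.14, 3.14].

INTERFACE

Orientations are given as a rotation vector (axis times angle).
In Python, from rig import bot, viewer gives the robot as it stands.
- The arm moves only by the shell command python3 -m inch 'ROWS' [FORCE]. ROWS is JSON, one flat list of numbers, 7 for each row, row after row: the opening in per cent of the stroke, from 0 (shut) to 100 (fully open), then the shift along the tool's x, y, z in m, then the turn, a rotation vector about the tool's x, y, z in rad. In form: [grip, x, y, z, rx, ry, rz, grip, x, y, z, rx, ry, rz, ...]. A call has exactly 10 rows; each row is the pose to reach, as a shift and turn from the pose commanded when the call began, along the tool's axes at that moment; what a row does not reach only later rows make up. A row lasts 1/10 s, in which the tool goes at most 50 mm and 8.59 degrees, less where a joint would pass 70% of its speed; a pose out of reach is approached as far as the arm can. A call with a gripper value outside its range is refused whole. The fingers move at their own pace and stop on an object; FORCE is the grip in N (left out, the last holds). Time passes only in rows, so rows that repeat a pose let the fingers close, or fill a call up. It gives the time, the measured TCP pose, the force, the opening and the grip force at its end, in the units of the state.
- bot.sense(): the state, without advancing time (a new reading comes with each control period).
- viewer.read_camera(name): name is "scene" or "side" or "wrist"; returns the picture (400x640x3 uint8, blue, green, red); there is no depth.
- viewer.camera_params(name): a dict with "mtx" (3x3 intrinsics, pixels), "R" (3x3) and "t" (3): a world point X has camera coordinates R X + t. Camera axes: x right, y down, z forward; pixel columns grow to the right and rows downward; lengths in m; the calibration is good to about 2 mm. The wrist camera is an equidistant fisheye: a pixel r from the principal point sees the ray r / f radians off the axis. A picture is of the moment at which its call begins: read the wrist's pose just before it. camera_params takes no time and is no camera call; for the wrist camera it gives the pose at the moment of the call.
- bot.finish_job(): hands the job in; it is judged then, once.
The state is a dict: "time_s": time; "qpos": joint angles; "qvel": joint speeds; "joint_efforts": joint torques, N m; "tool_pos": TCP position; "tcp_rot": TCP orientation; "wrist_force": force on the tool from outside, world axes, zero at the start; "ft_torque": the same for the moment, N m; "grip_width": finger opening in m; "grip_force": force on a finger pad.
Only numpy, scipy, OpenCV 4.12 (cv2) and the standard library are available. Lean on these libraries where they do the work, as an engineer would, in place of code of your own. Each camera call takes 0.05 s, during which the arm holds its last target. There are 200 camera calls.

## Working session

There is one attempt and no reset: what is moved stays moved. The work goes in short steps, Python scripts to look and compute and a shell command to move; the robot and the scene stay as the last step left them, time stands still between calls to the robot, and variables do not carry over. Pictures are saved under pics/ and viewed, at most 10 in all, crops included, and the job is handed in when it is done.

```bash
ls; mkdir -p pics; python3 - <<'E'
from rig import bot, viewer
import cv2
s=bot.sense(); print(s)
for n in ["scene","side","wrist"]:
    p=viewer.camera_params(n); print(n,p)
    cv2.imwrite(f"pics/{n}0.png",viewer.read_camera(n))
E
```

```text
pics
{'time_s': 0.0, 'qpos': array([-2.17705749e-01,  1.04705985e-01,  9.64859524e-02,  1.56390653e+00,
       -8.49837221e-06,  1.35311879e+00]), 'qvel': array([-0.00025172,  0.00065123,  0.00021248,  0.00340875,  0.0010772 ,
       -0.00027006]), 'joint_efforts': array([ 7.03431251e-04, -5.56934094e+01,  5.03644359e+01,  1.70058967e-02,
       -2.22691165e-04, -8.28643181e-07]), 'tool_pos': array([5.99895608e-01, 2.80478806e-05, 4.03927443e-01]), 'tcp_rot': array([-2.22068280e+00, -2.22062017e+00,  1.13439561e-03]), 'wrist_force': array([-0.71766924,  0.57187159,  0.09502704]), 'ft_torque': array([-0.05592321,  0.01627808,  0.00412279]), 'grip_force': 0.0, 'grip_width': 0.08526451772702202}
scene {'mtx': array([[397.79178301,   0.        , 324.83358929],
       [  0.        , 397.79178301, 193.33508511],
       [  0.        ,   0.        ,   1.        ]]), 'R': array([[ 0.49161993,  0.8706342 ,  0.01749111],
       [ 0.67936029, -0.37089304, -0.63317292],
       [-0.54477467,  0.32316319, -0.77381271]]), 't': array([-0.25250416, -0.39944172,  1.57203209])}
side {'mtx': array([[520.4017877 ,   0.        , 321.74254127],
       [  0.        , 520.4017877 , 197.04149889],
       [  0.        ,   0.        ,   1.        ]]), 'R': array([[ 0.97355723, -0.22826024, -0.00914265],
       [-0.12082574, -0.48054538, -0.86860652],
       [ 0.19387487,  0.84674282, -0.49541814]]), 't': array([-0.58947378,  0.09916107,  1.20471005])}
wrist {'mtx': array([[309.70691629,   0.        , 320.15185852],
       [  0.        , 309.70691629, 198.54021276],
       [  0.        ,   0.        ,   1.        ]]), 'R': array([[ 9.99999537e-01, -3.05149621e-04, -9.12358705e-04],
       [-5.07770246e-05, -9.63781285e-01,  2.66693890e-01],
       [-9.60695785e-04, -2.66693721e-01, -9.63780855e-01]]), 't': array([-0.59763252, -0.03403708,  0.38014699])}
```

View pics/scene0.png

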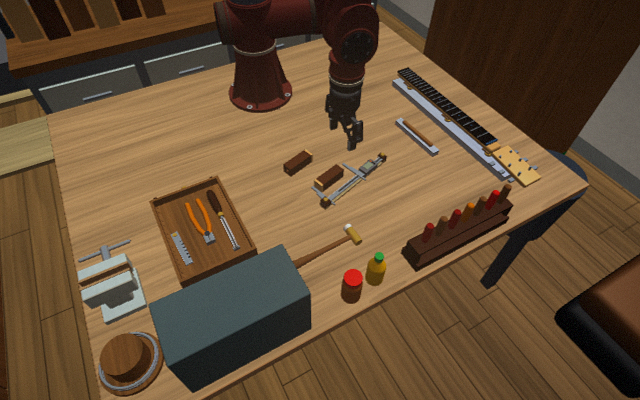

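View pics/wrist0.png

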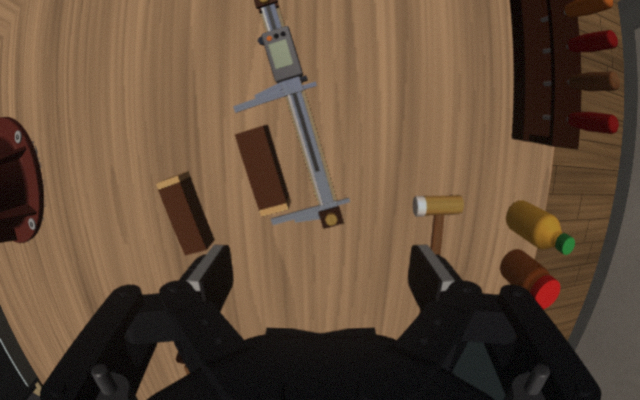

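View pics/side0.png

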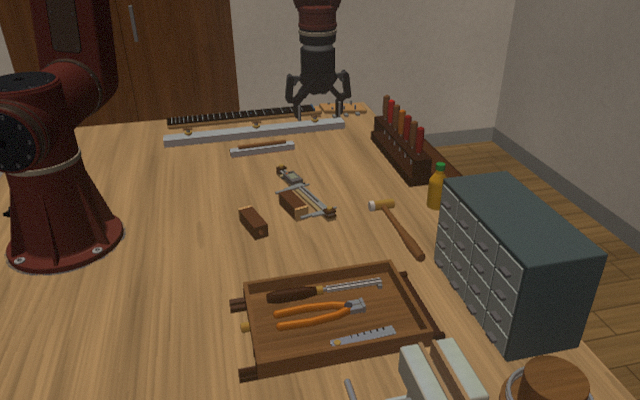

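The wrist view shows the jaw block (brown, about (262,170)) with its cork at the lower end (273,210), by the fixed jaw. The display housing is at (281,52) and the knobs are at (265,0) and (332,218). The other rest is at (186,213), with its cork at the top end.

```bash
cat > h.py <<'E'
import numpy as np, cv2
from rig import bot, viewer
def ray(p,uv):
    m=p["mtx"]; d=(np.array(uv,float)-m[:2,2])/m[0,0]; r=np.hypot(*d)
    v=np.array([*(d/r*np.sin(r)),np.cos(r)]); return -p["R"].T@p["t"], p["R"].T@v
def cast(p,uv,z):
    c,v=ray(p,uv); return c+v*(z-c[2])/v[2]
def brown(im):
    hsv=cv2.cvtColor(im,cv2.COLOR_BGR2HSV)
    return cv2.inRange(hsv,(0,60,20),(25,255,95))
E
python3 - <<'E'
from h import *
p=viewer.camera_params("wrist"); im=cv2.imread("pics/wrist0.png")
print(im[170,262],im[210,273],im[235,300],im[52,281])
cv2.imwrite("pics/crop1.png",cv2.resize(im[0:235,150:370],None,fx=2.5,fy=2.5,interpolation=cv2.INTER_CUBIC))
m=brown(im); m[250:]=0
for c in cv2.findContours(m,0,2)[0]:
    if cv2.contourArea(c)>300:
        r=cv2.minAreaRect(c); b=cv2.boxPoints(r); print(r,[cast(p,q,.034).round(4)[:2].tolist() for q in b])
for n,uv,z in [("knobF",(332,218),.033),("disp",(281,52),.03),("knobH",(265,2),.033)]: print(n,cast(p,uv,z))
E
```

```text
[25 42 69] [ 83 132 174] [ 78 108 136] [115 140 135]
((531.12939453125, 229.58485412597656), (63.02344512939453, 25.450597763061523), 40.855377197265625) [[0.8333, -0.0534], [0.8564, -0.0271], [0.9721, -0.0932], [0.9442, -0.1233]]
((186.09494018554688, 214.03025817871094), (79.55516815185547, 34.9532356262207), 69.02650451660156) [[0.3925, -0.0061], [0.4408, 0.0085], [0.4682, -0.0862], [0.4188, -0.1063]]
((263.20184326171875, 169.33946228027344), (84.48028564453125, 34.481746673583984), 73.3007583618164) [[0.5016, 0.0494], [0.5399, 0.0593], [0.5651, -0.0335], [0.5256, -0.0458]]
((21.5, 179.5), (125.0, 43.0), 90.0) [[0.044, 0.1204], [0.1832, 0.1006], [0.1256, -0.1027], [-0.046, -0.1166]]
((568.3563842773438, 124.30692291259766), (250.40692138671875, 113.12681579589844), 89.10482788085938) [[0.8384, 0.2352], [1.1116, 0.3266], [1.1862, -0.1257], [0.8706, -0.1018]]
knobF [ 0.61157496 -0.04985427  0.033     ]
disp [0.55467297 0.14035516 0.03      ]
knobH [0.53623583 0.20141793 0.033     ]
```

View pics/crop1.png

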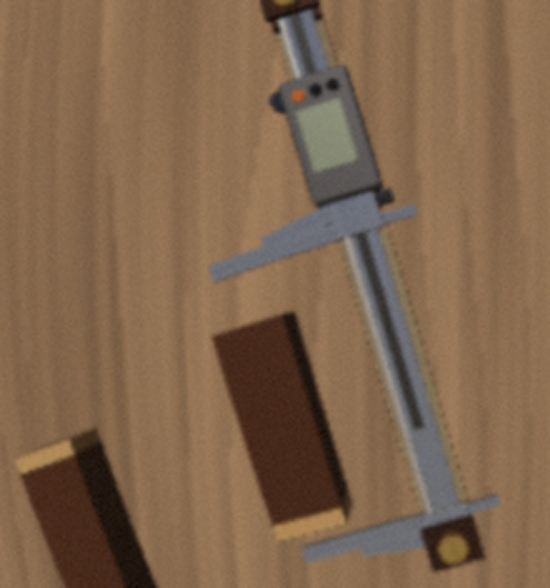

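The zoomed crop (2.5x, offset (150,0)) shows the housing corners at about (283,90), (346,68), (382,190) and (318,207). The block has its cork at the fixed jaw, and the bare socket end faces the moving jaw. The fixed jaw's face runs (306,547)-(498,497), and the moving jaw's face runs (213,280)-(415,212).

```bash
python3 - <<'E'
from h import *
im=cv2.imread("pics/wrist0.png")
p=viewer.camera_params("wrist")
f=lambda x,y,z:cast(p,(150+x/2.5,y/2.5),z)[:2]
C=[f(*q,.03) for q in [(283,90),(346,68),(382,190),(318,207)]]
print("housing",np.round(C,4),"mid",np.mean(C,0),"w",np.linalg.norm(C[0]-C[1]),np.linalg.norm(C[3]-C[2]),"l",np.linalg.norm(C[0]-C[3]),np.linalg.norm(C[1]-C[2]))
ang=lambda a,b:np.degrees(np.arctan2(-(b-a)[0],(b-a)[1]))
print("ang",ang(C[3],C[0]),ang(C[2],C[1]))
a,b=f(428,512,.017),f(346,236,.017); print("beam left edge",a,b,ang(a,b))
a2,b2=f(457,500,.019),f(375,232,.019); print("beam right edge",a2,b2,ang(a2,b2))
F=[f(306,547,.02),f(418,518,.02)]; print("fixed",F, np.degrees(np.arctan2(*(F[1]-F[0])[::-1])))
M=[f(213,280,.014),f(325,243,.014)]; print("mov",M,np.degrees(np.arctan2(*(M[1]-M[0])[::-1])))
B=[f(214,338,.034),f(290,313,.034),f(346,510,.034),f(278,540,.034)]
print("block",np.round(B,4),ang(B[3],B[0]))
t=np.radians(16.3);u=np.array([-np.sin(t),np.cos(t)])
print("knobF->disp along u",(np.mean(C,0)-f(454,547,.033))@u)
s=bot.sense();print(s["tool_pos"],s["tcp_rot"])
E
```

```text
housing [[0.5345 0.1604]
 [0.5627 0.1695]
 [0.5788 0.1121]
 [0.5505 0.1051]] mid [0.55661014 0.13678934] w 0.02963801853558357 0.02914548600006916 l 0.05751539854255521 0.05960316327097549
ang 16.150108438417046 15.66843053658337
beam left edge [ 0.59898996 -0.03852862] [0.56154473 0.09257371] 15.940310718842149
beam right edge [ 0.61284262 -0.03195109] [0.57495972 0.09403718] 16.735290724167513
fixed [array([ 0.53931587, -0.05556867]), array([ 0.59418774, -0.04063606])] 15.223575726203766
mov [array([0.49756382, 0.07439105]), array([0.55146008, 0.08973802])] 15.894314345878621
block [[ 0.5028  0.0478]
 [ 0.5381  0.0579]
 [ 0.5612 -0.0325]
 [ 0.5284 -0.0473]] 15.04560774690902
knobF->disp along u 0.19538990258354644
[5.99917107e-01 2.56205354e-05 4.04116126e-01] [-2.22086089e+00 -2.22081945e+00  8.63323454e-04]
```

```bash
python3 -m inch '[59,0.03,-0.01,0.03,0,0,-0.06, 59,0.07,-0.02,0.06,0,0,-0.14, 59,0.1,-0.03,0.1,0,0,-0.2, 59,0.13,-0.04,0.13,0,0,-0.26, 59,0.137,-0.043,0.15,0,0,-0.279, 59,0.137,-0.043,0.16,0,0,-0.279, 59,0.137,-0.043,0.16,0,0,-0.279, 59,0.137,-0.043,0.16,0,0,-0.279, 59,0.137,-0.043,0.16,0,0,-0.279, 59,0.137,-0.043,0.16,0,0,-0.279]' 25
python3 - <<'E'
from h import *
p=viewer.camera_params("wrist"); im=viewer.read_camera("wrist"); s=bot.sense(); print(s["tool_pos"],s["grip_width"])
cv2.imwrite("pics/w1.png",im)
# project grasp point
from scipy.spatial.transform import Rotation as Ro
R=Ro.from_rotvec(s["tcp_rot"]).as_matrix(); print(R.round(3))
for X in [s["tool_pos"]+R@[0,0,.155], s["tool_pos"]+R[:,2]*(s["tool_pos"][2]-.03)/-R[2,2]]:
    c=p["R"]@X+p["t"]; th=np.arctan2(np.hypot(c[0],c[1]),c[2]); print(X,p["mtx"][:2,2]+p["mtx"][0,0]*th*c[:2]/np.hypot(c[0],c[1]))
E
```

```text
time_s: 1.15
tool_pos: [0.5578, 0.1364, 0.246]
tcp_rot: [1.891, 2.506, 0.002]
wrist_force: [-0.3, -0.3, 0.9]
grip_width: 0.0506
grip_force: 0.0
[0.55764303 0.13651052 0.24576929] 0.05037251832065074
[[-0.274  0.962  0.002]
 [ 0.962  0.274 -0.   ]
 [-0.     0.002 -1.   ]]
[0.55790959 0.13650896 0.09076952] [323.2994565  269.27114032]
[0.5580141  0.13650835 0.03      ] [322.34333963 223.89679539]
```

View pics/w1.png

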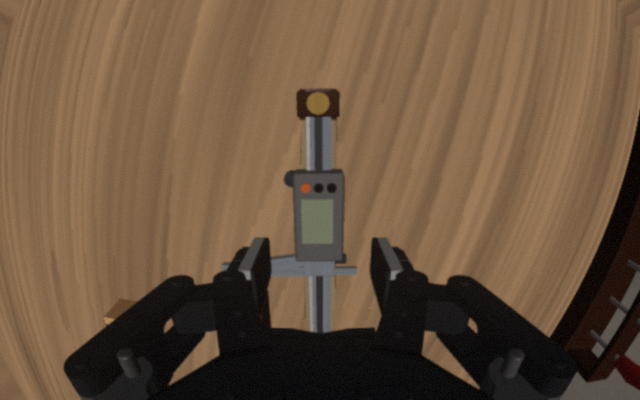

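The housing spans (294,172) to (345,261), square to the image and centred between the open fingers. The clamp knob is at (318,103).

```bash
python3 - <<'E'
from h import *
from scipy.spatial.transform import Rotation as Ro
p=viewer.camera_params("wrist"); s=bot.sense(); R=Ro.from_rotvec(s["tcp_rot"]).as_matrix()
C=np.array([cast(p,q,.03) for q in [(294,172),(344,172),(345,261),(296,261)]])
L=lambda X:(R.T@(X-s["tool_pos"])).round(4)
print([L(c) for c in C],C.mean(0),L(C.mean(0)),"knob",L(cast(p,(318,103),.033)), cast(p,(318,103),.033))
E
```

```text
[array([ 0.0341, -0.0176,  0.2157]), array([0.034 , 0.013 , 0.2158]), array([-0.0265,  0.0151,  0.2158]), array([-0.0265, -0.0179,  0.2158])] [0.55521648 0.13962382 0.03      ] [ 0.0038 -0.0018  0.2158] knob [ 0.0759 -0.0028  0.2127] [0.53445241 0.20869241 0.033     ]
```

```bash
python3 -m inch '[59,0.004,-0.002,0.012,0,0,0, 59,0.004,-0.002,0.026,0,0,0, 59,0.004,-0.002,0.04,0,0,0, 59,0.004,-0.002,0.052,0,0,0, 59,0.004,-0.002,0.06,0,0,0, 59,0.004,-0.002,0.064,0,0,0, 59,0.004,-0.002,0.066,0,0,0, 59,0.004,-0.002,0.066,0,0,0, 59,0.004,-0.002,0.066,0,0,0, 59,0.004,-0.002,0.066,0,0,0]' 25
python3 -m inch '[30,0,0,0,0,0,0, 30,0,0,0,0,0,0, 30,0,0,0,0,0,0, 25,0,0,0,0,0,0, 25,0,0,0,0,0,0, 25,0,0,0,0,0,0, 25,0,0,0,0,0,0, 25,0,0,0,0,0,0, 25,0,0,0,0,0,0, 25,0,0,0,0,0,0]' 25
```

```text
time_s: 2.2
tool_pos: [0.5543, 0.1403, 0.1793]
tcp_rot: [1.89, 2.508, 0.001]
wrist_force: [0.0, -0.4, 0.8]
grip_width: 0.0505
grip_force: 0.0
time_s: 3.2
tool_pos: [0.5552, 0.1405, 0.1796]
tcp_rot: [1.889, 2.507, 0.005]
wrist_force: [6.9, 2.8, -2.0]
grip_width: 0.0315
grip_force: 31.7
```

```bash
python3 -m inch '[25,-0.001,0.001,0,0,0,0, 25,-0.003,0.0015,0,0,0,0, 25,-0.006,0.0015,0,0,0,0, 25,-0.009,0.0015,0,0,0,0, 25,-0.012,0.0015,0,0,0,0, 25,-0.015,0.0015,0,0,0,0, 25,-0.018,0.0015,0,0,0,0, 25,-0.02,0.0015,0,0,0,0, 25,-0.02,0.0015,0,0,0,0, 25,-0.02,0.0015,0,0,0,0]'
python3 - <<'E'
from h import *
im=viewer.read_camera("wrist");cv2.imwrite("pics/w2.png",im)
im=viewer.read_camera("scene");cv2.imwrite("pics/s2.png",im)
E
```

```text
time_s: 4.2
tool_pos: [0.5614, 0.1212, 0.1795]
tcp_rot: [1.89, 2.508, 0.0]
wrist_force: [-0.2, -0.9, 5.1]
grip_width: 0.0313
grip_force: 32.5
```

```bash
python3 -m inch '[25,-0.001,0,0,0,0,0, 25,-0.002,0,0,0,0,0, 25,-0.003,0,0,0,0,0, 25,-0.004,0,0,0,0,0, 25,-0.005,0,0,0,0,0, 25,-0.006,0,0,0,0,0, 25,-0.007,0,0,0,0,0, 25,-0.008,0,0,0,0,0, 25,-0.009,0,0,0,0,0, 25,-0.01,0,0,0,0,0]'
python3 - <<'E'
from h import *
print(bot.sense()["wrist_force"])
im=viewer.read_camera("wrist")[150:400];im2=viewer.read_camera("scene")[130:220,270:400]
im2=cv2.resize(im2,None,fx=4.92,fy=3.8)
cv2.imwrite("pics/w3.png",np.vstack([im,im2[:,:640]]) if im2.shape[1]>=640 else im2)
print(im2.shape)
E
```

```text
time_s: 5.3
tool_pos: [0.5641, 0.1119, 0.1795]
tcp_rot: [1.89, 2.508, 0.001]
wrist_force: [0.5, 2.4, 5.4]
grip_width: 0.0315
grip_force: 32.6
[0.53614312 2.42504799 5.4274574 ]
(342, 640, 3)
```

View pics/w3.png

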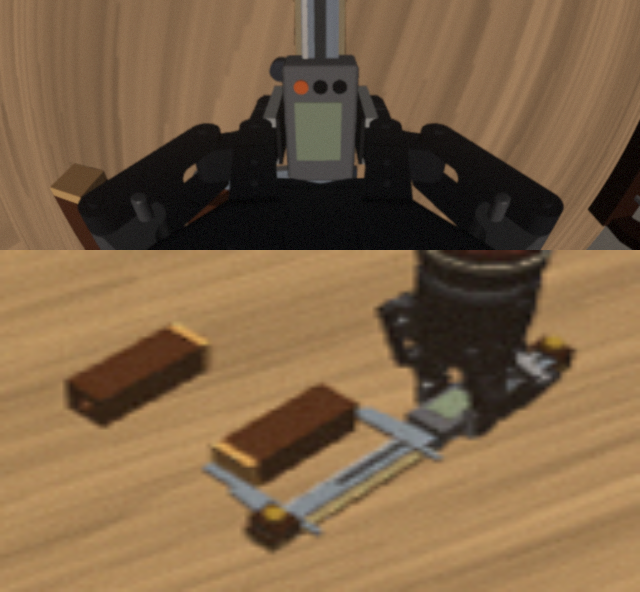

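The moving jaw is now close to the block's socket end, and the cork end is near the fixed jaw. I'll creep from here.

```bash
python3 -m inch '[25,-0.0003,0,0,0,0,0, 25,-0.0006,0,0,0,0,0, 25,-0.0009,0,0,0,0,0, 25,-0.0012,0,0,0,0,0, 25,-0.0015,0,0,0,0,0, 25,-0.0018,0,0,0,0,0, 25,-0.0021,0,0,0,0,0, 25,-0.0024,0,0,0,0,0, 25,-0.0027,0,0,0,0,0, 25,-0.003,0,0,0,0,0]'
```

```text
time_s: 6.4
tool_pos: [0.5649, 0.109, 0.1795]
tcp_rot: [1.89, 2.508, 0.001]
wrist_force: [0.4, 1.5, 5.5]
grip_width: 0.0315
grip_force: 32.6
```

```bash
python3 -m inch '[25,-0.0002,0,0,0,0,0, 25,-0.0004,0,0,0,0,0, 25,-0.0006,0,0,0,0,0, 25,-0.0008,0,0,0,0,0, 25,-0.001,0,0,0,0,0, 25,-0.0012,0,0,0,0,0, 25,-0.0014,0,0,0,0,0, 25,-0.0016,0,0,0,0,0, 25,-0.0018,0,0,0,0,0, 25,-0.002,0,0,0,0,0]'
```

```text
time_s: 7.4
tool_pos: [0.5654, 0.1073, 0.1795]
tcp_rot: [1.89, 2.509, 0.002]
wrist_force: [-0.4, 4.5, 6.4]
grip_width: 0.0313
grip_force: 32.6
```

```bash
python3 -m inch '[25,-0.0002,0,0,0,0,0, 25,-0.0004,0,0,0,0,0, 25,-0.0006,0,0,0,0,0, 25,-0.0008,0,0,0,0,0, 25,-0.001,0,0,0,0,0, 25,-0.001,0,0,0,0,0, 25,-0.001,0,0,0,0,0, 25,-0.001,0,0,0,0,0, 25,-0.001,0,0,0,0,0, 25,-0.001,0,0,0,0,0]'
python3 - <<'E'
from h import *
im2=viewer.read_camera("scene")[150:215,300:400]; im3=viewer.read_camera("side")[160:230,260:350]
print(bot.sense()["wrist_force"],bot.sense()["tool_pos"])
a=cv2.resize(im2,(500,325),interpolation=2);b=cv2.resize(im3,(300,233),interpolation=2)
b=cv2.copyMakeBorder(b,0,92,0,0,0);cv2.imwrite("pics/w4.png",np.hstack([a,b]))
E
```

```text
time_s: 8.4
tool_pos: [0.5655, 0.1069, 0.1795]
tcp_rot: [-1.889, -2.509, -0.004]
wrist_force: [-1.8, 7.8, 6.2]
grip_width: 0.0316
grip_force: 32.7
[-1.34544602  9.05849807  5.47469529] [0.56547715 0.1069358  0.17951238]
```

View pics/w4.png

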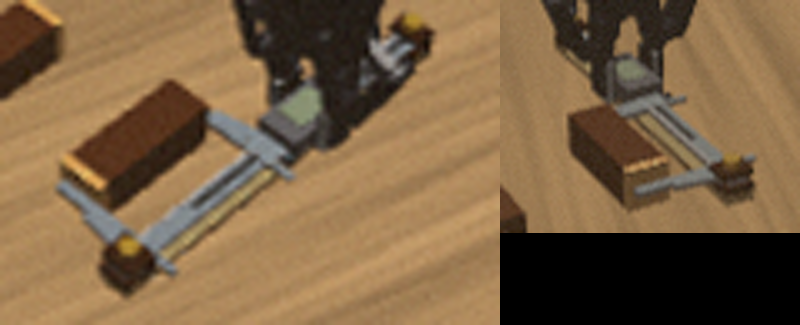

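Both jaws touch the block ends and the head has stalled at about 8 N, so it is nipped. I'll ease back about 5 mm.

```bash
python3 -m inch '[25,0.0005,0,0,0,0,0, 25,0.001,0,0,0,0,0, 25,0.002,0,0,0,0,0, 25,0.003,0,0,0,0,0, 25,0.004,0,0,0,0,0, 25,0.005,0,0,0,0,0, 25,0.006,0,0,0,0,0, 25,0.006,0,0,0,0,0, 25,0.006,0,0,0,0,0, 25,0.006,0,0,0,0,0]'
python3 -m inch '[59,0,0,0,0,0,0, 59,0,0,0,0,0,0, 59,0,0,0,0,0,0, 59,0,0,0,0,0,0, 59,0,0,0,0,0,0, 59,0,0,-0.01,0,0,0, 59,0,0,-0.03,0,0,0, 59,0,0,-0.055,0,0,0, 59,-0.01,0,-0.08,0,0,0, 59,-0.02,-0.01,-0.1,0,0,0]'
python3 -m inch '[59,-0.03,-0.02,-0.03,0,0,0, 59,-0.06,-0.04,-0.04,0,0,0, 80,-0.07,-0.055,-0.04,0,0,0, 100,-0.07,-0.055,-0.04,0,0,0, 100,-0.07,-0.055,-0.04,0,0,0, 100,-0.07,-0.055,-0.04,0,0,0, 100,-0.07,-0.055,-0.04,0,0,0, 100,-0.07,-0.055,-0.04,0,0,0, 100,-0.07,-0.055,-0.04,0,0,0, 100,-0.07,-0.055,-0.04,0,0,0]'
python3 - <<'E'
from h import *
im=viewer.read_camera("wrist");cv2.imwrite("pics/w5.png",im)
im=viewer.read_camera("scene");cv2.imwrite("pics/s5.png",im)
E
```

```text
time_s: 9.5
tool_pos: [0.5641, 0.1117, 0.1795]
tcp_rot: [1.89, 2.508, 0.001]
wrist_force: [0.2, -1.1, 6.8]
grip_width: 0.0313
grip_force: 32.6
time_s: 10.5
tool_pos: [0.5602, 0.0899, 0.2813]
tcp_rot: [1.889, 2.508, 0.002]
wrist_force: [-0.4, 0.3, 0.4]
grip_width: 0.0505
grip_force: 0.0
time_s: 11.5
tool_pos: [0.5261, 0.0077, 0.3186]
tcp_rot: [-1.89, -2.509, 0.0]
wrist_force: [0.2, -0.5, 0.0]
grip_width: 0.0854
grip_force: 0.0
```

View pics/w5.png

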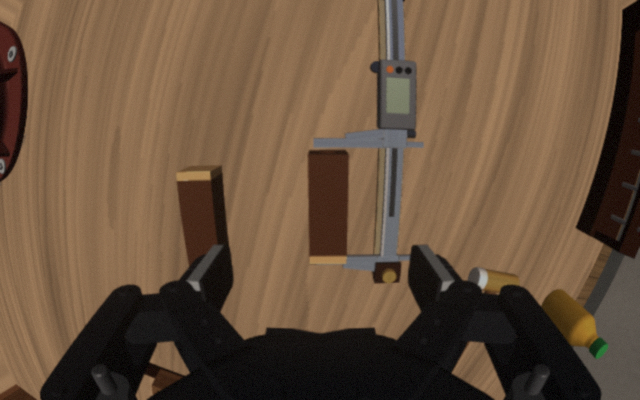

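The block is square to the caliper with a small gap to the moving jaw. Its top face runs about (309,153) to (348,153) and down to the cork edge at (310,263) to (347,263).

```bash
python3 - <<'E'
from h import *
from scipy.spatial.transform import Rotation as Ro
p=viewer.camera_params("wrist"); s=bot.sense(); R=Ro.from_rotvec(s["tcp_rot"]).as_matrix()
im=cv2.imread("pics/w5.png"); m=brown(im); m[:, :290]=0; m[:,365:]=0; m[:120]=0; m[300:]=0
for c in cv2.findContours(m,0,2)[0]:
    if cv2.contourArea(c)>500: print(cv2.minAreaRect(c), cv2.boundingRect(c))
L=lambda X:(R.T@(X-s["tool_pos"])).round(4)
for q in [(309,154),(348,154),(310,263),(347,263)]: print(L(cast(p,q,.034)))
print("jaws", L(cast(p,(330,147),.014)), L(cast(p,(360,255),.02)))
print(s["qpos"],s["tool_pos"])
g=cv2.cvtColor(im,6); print(im[140:165:1,328].tolist())
E
```

```text
((328.0, 202.5), (105.0, 40.0), 90.0) (308, 150, 41, 106)
[ 0.0364 -0.0108  0.2847]
[0.0365 0.0216 0.2847]
[-0.0637 -0.0109  0.2847]
[-0.0639  0.0233  0.2847]
jaws [0.0401 0.0073 0.3047] [-0.0626  0.037   0.2987]
[-2.34590284e-01 -1.21197065e-01 -2.82801193e-01  1.40922134e+00
 -1.40017888e-07  1.05708285e+00] [0.52602808 0.007534   0.31865935]
[[116, 111, 107], [116, 108, 108], [117, 109, 109], [116, 109, 108], [115, 107, 105], [116, 111, 107], [114, 114, 113], [105, 115, 125], [86, 105, 128], [61, 83, 109], [38, 54, 76], [19, 33, 60], [23, 36, 60], [24, 37, 56], [22, 33, 58], [23, 37, 63], [28, 42, 70], [26, 43, 71], [29, 41, 70], [30, 44, 74], [23, 37, 66], [28, 41, 70], [25, 40, 67], [23, 39, 68], [25, 40, 67]]
```

```bash
python3 -m inch '[59,-0.014,0.006,0,0,0,0, 59,-0.014,0.006,0.01,0,0,0, 59,-0.014,0.006,0.02,0,0,0, 59,-0.014,0.006,0.04,0,0,0, 59,-0.014,0.006,0.06,0,0,0, 59,-0.014,0.006,0.07,0,0,0, 59,-0.014,0.006,0.08,0,0,0, 59,-0.014,0.006,0.08,0,0,0, 59,-0.014,0.006,0.08,0,0,0, 59,-0.014,0.006,0.08,0,0,0]' 40
python3 -m inch '[59,0,0,0.01,0,0,0, 59,0,0,0.02,0,0,0, 59,0,0,0.03,0,0,0, 59,0,0,0.04,0,0,0, 59,0,0,0.05,0,0,0, 59,0,0,0.056,0,0,0, 59,0,0,0.06,0,0,0, 59,0,0,0.061,0,0,0, 59,0,0,0.061,0,0,0, 59,0,0,0.061,0,0,0]'
python3 -m inch '[30,0,0,0,0,0,0, 30,0,0,0,0,0,0, 30,0,0,0,0,0,0, 25,0,0,0,0,0,0, 25,0,0,0,0,0,0, 25,0,0,0,0,0,0, 25,0,0,0,0,0,0, 25,0,0,0,0,0,0, 25,0,0,0,0,0,0, 25,0,0,0,0,0,0]' 40
```

```text
time_s: 12.6
tool_pos: [0.536, -0.0044, 0.2397]
tcp_rot: [1.89, 2.508, 0.001]
wrist_force: [0.1, 0.7, 0.9]
grip_width: 0.0502
grip_force: 0.0
time_s: 13.6
tool_pos: [0.5359, -0.0044, 0.1782]
tcp_rot: [1.891, 2.508, 0.0]
wrist_force: [-0.3, 0.2, 1.1]
grip_width: 0.0506
grip_force: 0.0
time_s: 14.6
tool_pos: [0.5359, -0.0044, 0.1783]
tcp_rot: [1.89, 2.508, 0.001]
wrist_force: [-0.7, 0.7, 6.6]
grip_width: 0.0333
grip_force: 41.3
```

```bash
python3 -m inch '[25,0.001,0,0,0,0,0, 25,0.002,0,-0.001,0,0,0, 25,0.002,0,-0.006,0,0,0, 25,0.002,0,-0.015,0,0,0, 25,0.002,0,-0.03,0,0,0, 25,0.002,0,-0.05,0,0,0, 25,0.002,0,-0.08,0,0,0, 25,0.002,0,-0.11,0,0,0, 25,0.002,0,-0.14,0,0,0, 25,0.002,0,-0.16,0,0,0]'
python3 -m inch '[25,0,0,-0.02,0,0,0.05, 25,0,0,-0.03,0,0,0.15, 25,0,0,-0.04,0,0,0.27, 25,0,0,-0.04,0,0,0.4, 25,0,0,-0.04,0,0,0.53, 25,0,0,-0.04,0,0,0.66, 25,0,0,-0.04,0,0,0.79, 25,0,0,-0.04,0,0,0.92, 25,0,0,-0.04,0,0,1.02, 25,0,0,-0.04,0,0,1.07]'
python3 - <<'E'
from h import *
s=bot.sense();print(s["qpos"],s["tool_pos"])
im2=cv2.resize(viewer.read_camera("scene")[60:220,250:420],(640,600),interpolation=2);cv2.imwrite("pics/s6.png",im2)
E
```

```text
time_s: 15.6
tool_pos: [0.5353, -0.0025, 0.3416]
tcp_rot: [1.889, 2.506, 0.002]
wrist_force: [0.3, -0.9, -0.8]
grip_width: 0.0332
grip_force: 40.7
time_s: 16.6
tool_pos: [0.5349, -0.0024, 0.3791]
tcp_rot: [2.908, 1.188, 0.001]
wrist_force: [-0.7, -0.0, -1.4]
grip_width: 0.0334
grip_force: 40.7
[-2.49208259e-01 -9.94511249e-02 -1.53023440e-01  1.51606487e+00
  3.26103575e-05  2.11646192e+00] [ 0.53491549 -0.00239972  0.37909192]
```

View pics/s6.png

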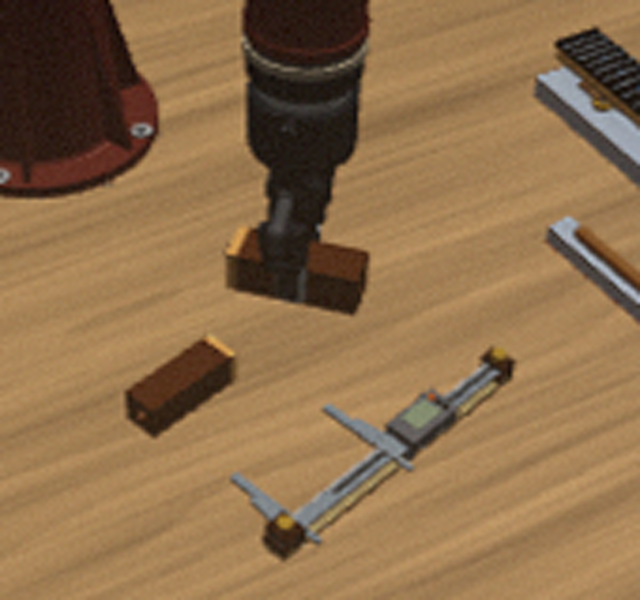

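The block is held crosswise in the fingers with the cork end at (240,250), and it has cleared the caliper. The other rest and the tools look undisturbed. Next I finish the yaw, then pitch the socket up.

```bash
python3 -m inch '[25,0,0,0,0,0,0.05, 25,0,0,0,0,0,0.15, 25,0,0,0,0,0,0.28, 25,0,0,0,0,0,0.41, 25,0,0,0,0,0,0.54, 25,0,0,0,0,0,0.66, 25,0,0,0,0,0,0.74, 25,0,0,0,0,0,0.78, 25,0,0,0,0,0,0.78, 25,0,0,0,0,0,0.78]'
python3 -m inch '[25,0.005,0,0,0,0.05,0, 25,0.01,0,-0.01,0,0.13,0, 25,0.02,0,-0.01,0,0.23,0, 25,0.03,0,-0.01,0,0.33,0, 25,0.04,0,-0.02,0,0.43,0, 25,0.05,0,-0.02,0,0.53,0, 25,0.06,0,-0.03,0,0.63,0, 25,0.06,0,-0.03,0,0.7,0, 25,0.06,0,-0.03,0,0.75,0, 25,0.06,0,-0.03,0,0.78,0]'
python3 - <<'E'
from h import *
from scipy.spatial.transform import Rotation as Ro
s=bot.sense();print(s["qpos"].round(3));print(Ro.from_rotvec(s["tcp_rot"]).as_matrix().round(3))
E
```

```text
time_s: 17.65
tool_pos: [0.535, -0.0024, 0.3784]
tcp_rot: [3.141, 0.003, 0.001]
wrist_force: [0.5, -0.1, 0.2]
grip_width: 0.0336
grip_force: 40.6
time_s: 18.65
tool_pos: [0.5947, -0.0023, 0.4078]
tcp_rot: [2.904, 0.002, 1.197]
wrist_force: [0.7, 0.8, -0.1]
grip_width: 0.0334
grip_force: 40.6
[-0.265 -0.501 -0.569  0.739  0.186  2.95 ]
[[ 0.71   0.001  0.705]
 [ 0.002 -1.    -0.   ]
 [ 0.705  0.001 -0.71 ]]
```

```bash
python3 -m inch '[25,0.001,0,0.005,0,0.04,0, 25,0.004,0,0.015,0,0.12,0, 25,0.007,0,0.025,0,0.22,0, 25,0.01,0,0.035,0,0.32,0, 25,0.012,0,0.045,0,0.42,0, 25,0.014,0,0.055,0,0.52,0, 25,0.016,0,0.065,0,0.62,0, 25,0.018,0,0.075,0,0.7,0, 25,0.02,0,0.085,0,0.76,0, 25,0.02,0,0.09,0,0.79,0]'
python3 -m inch '[25,0,0,0,0,0,0, 25,0,0,0,0,0,0, 25,0,0,0,0,0,0, 25,0,0,0,0,0,0, 25,0,0,0,0,0,0, 25,0,0,0,0,0,0, 25,0,0,0,0,0,0, 25,0,0,0,0,0,0, 25,0,0,0,0,0,0, 25,0,0,0,0,0,0]'
python3 - <<'E'
from h import *
from scipy.spatial.transform import Rotation as Ro
s=bot.sense();print(s["qpos"].round(3));print(Ro.from_rotvec(s["tcp_rot"]).as_matrix().round(3))
a=viewer.read_camera("scene")[60:280,250:450];b=viewer.read_camera("side")[20:240,230:430]
cv2.imwrite("pics/s7.png",cv2.resize(np.hstack([a,b]),(800,440),interpolation=2))
E
```

```text
time_s: 19.65
tool_pos: [0.6727, -0.0024, 0.3563]
tcp_rot: [2.221, 0.001, 2.22]
wrist_force: [0.2, 0.5, -0.8]
grip_width: 0.0337
grip_force: 40.7
time_s: 20.65
tool_pos: [0.6726, -0.0024, 0.3578]
tcp_rot: [2.222, -0.0, 2.22]
wrist_force: [0.1, -0.1, -0.5]
grip_width: 0.0333
grip_force: 40.7
[-0.246 -0.297 -0.871 -0.573  0.245  3.141]
[[ 0.001 -0.     1.   ]
 [ 0.    -1.    -0.   ]
 [ 1.     0.    -0.001]]
```

View pics/s7.png

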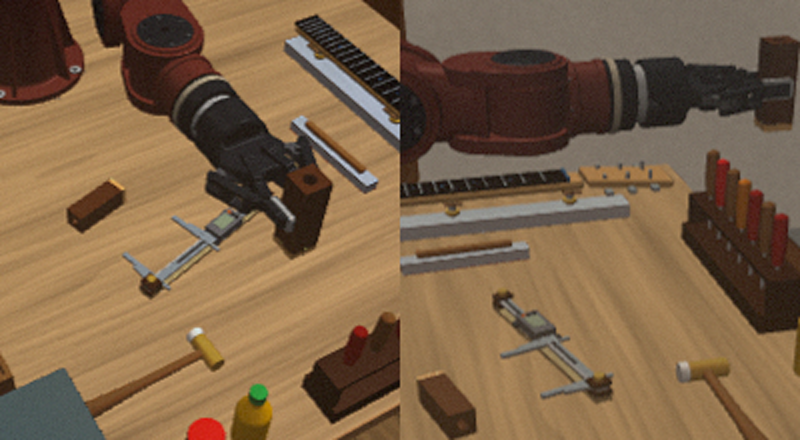

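The socket now faces up (dark hole on top at (311,181)) and the cork end is well above the bench. Joint 6 sits right at its limit, so I'll ease it back by under 1 degree and let things settle.

```bash
python3 -m inch '[25,0,0,0,0,0,-0.005, 25,0,0,0,0,0,-0.01, 25,0,0,0,0,0,-0.012, 25,0,0,0,0,0,-0.012, 25,0,0,0,0,0,-0.012, 25,0,0,0,0,0,-0.012, 25,0,0,0,0,0,-0.012, 25,0,0,0,0,0,-0.012, 25,0,0,0,0,0,-0.012, 25,0,0,0,0,0,-0.012]'
python3 - <<'E'
from h import *
from scipy.spatial.transform import Rotation as Ro
s=bot.sense();print(s["qpos"].round(4),abs(s["qvel"]).max());print(Ro.from_rotvec(s["tcp_rot"]).as_matrix()[:,0].round(4))
p=viewer.camera_params("side"); im=viewer.read_camera("side"); m=brown(im); m[:,:380]=0; m[100:]=0
pj=lambda X:(lambda c:(p["mtx"]@c/c[2])[:2].round(1))(p["R"]@np.array(X)+p["t"])
print("expect top/bottom",pj([.828,-.002,.408]),pj([.828,-.002,.308]))
for c in cv2.findContours(m,0,2)[0]:
    if cv2.contourArea(c)>80: print(cv2.boundingRect(c),cv2.minAreaRect(c))
E
```

```text
time_s: 21.75
tool_pos: [0.6726, -0.0024, 0.3578]
tcp_rot: [2.216, 0.013, 2.215]
wrist_force: [0.8, 0.6, -0.7]
grip_width: 0.0331
grip_force: 40.7
[-0.2456 -0.2969 -0.8706 -0.5729  0.2454  3.1294] 0.0015058642850106735
[7.000e-04 1.200e-02 9.999e-01]
expect top/bottom [417.3  38.3] [413.8  82.1]
(407, 38, 23, 48) ((417.1241455078125, 61.51034927368164), (20.927461624145508, 47.834197998046875), 4.763641834259033)
```

```bash
python3 -c "
from rig import bot
print(bot.finish_job())"
```

```text
the job is handed in; nothing more can be done
None
```

I nipped the block squarely at about 8 N, backed the head off about 5 mm, and handed the job in still holding the block about 30 cm up, with the socket within 1° of straight up (joint 6 reached its range limit, so I eased it back).

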